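# Load the sample tray and run it in under the bridge

### The job

First get everything ready: swing the red gate open out of the way, move the green jar that blocks the station's lane over into the grey spill tray, and stand every square amber bottle upright on the floor of its own well in the blue tray. Then slide the loaded tray along the table, without lifting it, nose first into the lane and under the bridge until it is fully home against the end stop, let go of it and swing the gate fully shut behind it. Leave the carton, the beaker and the tip box where they stand.

Things in the scene. Friction and masses are not known exactly. Their poses are not given: they have to be found in the camera images.
- station: Sample station, fixed: two aluminium guide rails (10 mm thick, 28 mm high) on the table form a straight lane along the station's +y. Origin on the table at the middle of the lane's mouth. Lane 70 mm wide inside, flared to about 82 mm at the mouth, 290 mm long to the dark end stop. The table is the lane's floor. Behind the stop is a white module 140 mm tall.
- bridge (a point): Middle of the underside of the white bridge with a red stripe that spans the lane, 105 mm above the table; it covers station y=135 to 235 mm, its top is 130 mm above the table, its legs stand outside the rails.
- stop (a point): Middle of the end stop's face at table height, where the tray's nose comes to rest.
- gate (a joint): Red swing gate across the lane's mouth, on a vertical hinge at its +x side (station frame); rad: 0 = shut across the lane, 1.6 = open (limit 1.75), pointing back to -y beside the way in. Starts shut or ajar. Turns easily and stays where left. Arm 130 mm long, 10 mm thick, from 12 to 50 mm above the table.
- gate_hinge (a point): Point on the gate's hinge axis, 106 mm above the table (station frame x=62, y=-14 mm).
- tray: Loose blue sample tray, 60 mm wide (x), 24 mm high: four square wells in a row, centres at y=-84, -28, 28, 84 mm, 52 mm square inside, floor 4 mm thick, walls 4 mm. Origin on its underside at the middle of the row. Nose at y=+114 mm; its tail runs to y=-163 mm and carries the yellow grip. 0.4 kg. Fully home its y lies along the station's y, origin at station y=176 mm.
- tray_grip (a point): Top middle of the tray's upright yellow grip plate at tray y=-138 mm: 14 mm thick (tray x), 36 mm long (tray y), top 85 mm above the table.
- jar: Loose green glass jar with black lid, 60 mm in diameter, 110 mm tall, about 0.3 kg, origin at the middle of its underside; left standing in the lane just inside the mouth.
- spill: Grey spill tray, fixed, 120 x 120 mm, rim 18 mm high, wall 4 mm, floor about 4 mm; origin at the middle of its underside.
- bottle1: Loose square amber sample bottle with green cap: body 42 x 42 mm and 56 mm high, cap 28 mm in diameter from 60 to 80 mm, about 0.13 kg; origin at the middle of its underside. May be absent.
- bottle2: Loose square amber sample bottle with orange cap: body 42 x 42 mm and 56 mm high, cap 28 mm in diameter from 60 to 80 mm, about 0.13 kg; origin at the middle of its underside. May be absent.
- bottle3: Loose square amber sample bottle with white cap: body 42 x 42 mm and 56 mm high, cap 28 mm in diameter from 60 to 80 mm, about 0.13 kg; origin at the middle of its underside. May be absent.
- bottle4: Loose square amber sample bottle with red cap: body 42 x 42 mm and 56 mm high, cap 28 mm in diameter from 60 to 80 mm, about 0.13 kg; origin at the middle of its underside. May be absent.
- carton: Bystander: cardboard carton with a red band, 75 x 75 x 90 mm, beyond the tray.
- beaker: Bystander: white open beaker, 72 mm in diameter, 95 mm tall, left of the spill tray.
- tipbox: Bystander: white box with blue lid, 80 x 120 x 62 mm, beyond the station.
- gate_knob (a point): Top middle of the gate's black upright knob, a round post 18 mm in diameter standing from 46 to 106 mm above the table, 100 mm from the hinge axis.

How it is judged:
On the way, in this order (a step that is already met when the one before it is completed fails the run):
1. with the tray still outside the lane, the jar stands in the spill tray and every bottle stands in a well (horizontal distance between jar and spill below 0.04 m and height (world z) of jar below 0.012 m and angle between each of jar, bottle1, bottle2, bottle3, bottle4's own z axis and vertical below 0.12 rad and x of bottle1 in the frame of tray between -0.02 and 0.02 m and y of bottle1 in the frame of tray between -0.105 and 0.105 m and z of bottle1 in the frame of tray between 0.002 and 0.012 m and x of bottle2 in the frame of tray between -0.02 and 0.02 m and y of bottle2 in the frame of tray between -0.105 and 0.105 m and z of bottle2 in the frame of tray between 0.002 and 0.012 m and x of bottle3 in the frame of tray between -0.02 and 0.02 m and y of bottle3 in the frame of tray between -0.105 and 0.105 m and z of bottle3 in the frame of tray between 0.002 and 0.012 m and x of bottle4 in the frame of tray between -0.02 and 0.02 m and y of bottle4 in the frame of tray between -0.105 and 0.105 m and z of bottle4 in the frame of tray between 0.002 and 0.012 m and y of tray in the frame of station below -0.05 m), for 0.2 s.
2. the loaded tray is home against the end stop (y of tray in the frame of station above 0.166 m and x of tray in the frame of station between -0.01 and 0.01 m and height (world z) of tray below 0.008 m and x of bottle1 in the frame of tray between -0.02 and 0.02 m and y of bottle1 in the frame of tray between -0.105 and 0.105 m and z of bottle1 in the frame of tray between 0.002 and 0.012 m and angle between each of bottle1, bottle2, bottle3, bottle4's own z axis and vertical below 0.12 rad and x of bottle2 in the frame of tray between -0.02 and 0.02 m and y of bottle2 in the frame of tray between -0.105 and 0.105 m and z of bottle2 in the frame of tray between 0.002 and 0.012 m and x of bottle3 in the frame of tray between -0.02 and 0.02 m and y of bottle3 in the frame of tray between -0.105 and 0.105 m and z of bottle3 in the frame of tray between 0.002 and 0.012 m and x of bottle4 in the frame of tray between -0.02 and 0.02 m and y of bottle4 in the frame of tray between -0.105 and 0.105 m and z of bottle4 in the frame of tray between 0.002 and 0.012 m), for 0.2 s.
3. the gate is shut (value of joint gate below 0.12 rad), for 0.2 s.
At the end, for the whole second after the job is handed in: The jar stands upright on the floor of the spill tray (within 40 mm of its middle); every bottle present stands upright on the floor of a well; the tray lies flat in the lane, its nose within 10 mm of the end stop; the gate is shut to 0.12 rad; everything is at rest (all of step 2 and horizontal distance between jar and spill below 0.04 m and height (world z) of jar below 0.012 m and angle between jar's own z axis and vertical below 0.12 rad and value of joint gate below 0.12 rad and linear speed of each of bottle1, bottle2, bottle3, bottle4, jar, tray below 0.03 m/s); the robot touches nothing.
It fails at once if the tray is lifted more than 20 mm off the table (height (world z) of tray above 0.02 m).
It fails at once if the carton is moved more than 40 mm (distance of carton from where it was at the start of the episode above 0.04 m).
It fails at once if the beaker is moved more than 40 mm (distance of beaker from where it was at the start of the episode above 0.04 m).
It fails at once if the tipbox is moved more than 40 mm (distance of tipbox from where it was at the start of the episode above 0.04 m).
Of bottle1, bottle2, bottle3, bottle4 only 2 to 4 are there at a start; the rules pass over those that are not, and their reading is None.
At some moment in a run one of bottle1, bottle2, bottle3, bottle4 may be knocked a few centimetres aside while the robot is not near it.
Once in a run the grip may slacken for a moment while it holds something.
It also fails if it takes over 208 s, if anything falls off the work surface, if the arm or the gripper's body presses on something with over 40 N, if the wrist force passes 120 N, or if a joint passes its speed limit or range.

### The arm

A 6-joint arm with a two-finger parallel gripper is mounted at the origin on the work surface. World frame = base frame: x ahead of the robot, y to its left, z up, the work surface at z = 0. Lengths are in m, angles in rad, forces in N, time in s.
With the tool pointing down it reaches from about 0.3 to 0.775 m from the base axis. Payload 14.6 kg.
Tool frame: the origin (TCP) lies on the centre line of the jaws, within the pads' length; the fingertips stand 8 mm ahead of it and the grasp point (between the pads) lies 11 mm behind it; z points along the fingers, y is the line along which they close (so a half turn about z gives the same grasp; the last joint's range is limited). The gripper opens to 94 mm and grips with 3 to 60 N. Pads are 16 mm wide; open, the fingers measure 119 mm over their backs; the gripper's body (75 mm by 177 mm) begins 78 mm behind the grasp point.
Start: joints at [1.25, 0.3, 1.521, -0, 1.321, -0.067], TCP at [0.138, 0.532, 0.213] pointing down, gripper open.
Joint ranges: [-3.03, 3.03], [-0.79, 2.21], [0.23, 2.52], [-1.04, 4.18], [0, 3.07], [-2.55, 2.55]. Speed limits (rad/s): [2.22, 2.22, 2.57, 3.14, 3.14, 3.14].

### API

Orientations are given as a rotation vector (axis times angle).
In Python, from plant import arm, solve_ik, eyes gives the robot as it stands. Calls block until the motion is done:
- arm.reach(position, orientation): joint-space move of the TCP to a pose.
- arm.move_l(position, ori=None, feed=0.15): straight line of the TCP; ori=None keeps the orientation; feed is the mean speed in m/s.
- arm.move_joints(angles): joint-space move.
- arm.grip(opening): finger opening in m; the grip force is fixed at half the most; returns when the fingers have stopped.
- arm.wait(seconds).
- solve_ik(position, orientation): joint angles nearest the present ones, or None.
- arm.sense(): the state.
- eyes.capture(name): name is "side" or "top"; returns the picture (400x640x3 uint8, red, green, blue); there is no depth.
- eyes.get_calibration(name): a dict with "K" (3x3 intrinsics, pixels), "k1" (the pictures are not rectified: a ray, as slopes to the right and down, at radius r is drawn at 1 + k1 r^2 times it, then the intrinsics apply), "R" (3x3) and "t" (3): a world point X has camera coordinates R X + t. Camera axes: x right, y down, z forward; pixel columns grow to the right and rows downward; lengths in m; the calibration is good to about 2 mm. A picture is of the moment at which its call begins. get_calibration takes no time and is no camera call.
A pose or a line that the arm cannot do raises arm.MotionError and nothing moves.
- arm.close_job(): hands the job in; it is judged then, once.
The state is a dict: "clock": time; "joint_pos": joint angles; "dq": joint speeds; "effort": joint torques, N m; "position": TCP position; "ee_rot": TCP orientation; "force": force on the tool from outside, world axes, zero at the start; "wrist_torque": the same for the moment, N m; "finger_gap": finger opening in m; "finger_force": force on a finger pad.
Only numpy, scipy, OpenCV 4.12 (cv2) and the standard library are available. Lean on these libraries where they do the work, as an engineer would, in place of code of your own. Each camera call takes 0.05 s, during which the arm holds its last target. There are 200 camera calls.

## Working session

There is one attempt and no reset: what is moved stays moved. The work goes in short steps, each a Python script; the robot and the scene stay as the last script left them, time stands still between calls to the robot, and variables do not carry over. Pictures are saved under pics/ and viewed, at most 14 in all, crops included, and the job is handed in when it is done.

```bash
ls; mkdir -p pics
python3 - <<'E'
from plant import arm, eyes
import cv2,numpy as np
for n in("side","top"):
    cv2.imwrite(f"pics/{n}0.png",eyes.capture(n)[:,:,::-1]); c=eyes.get_calibration(n); print(n,c['K'],c['k1'],-np.array(c['R']).T@np.array(c['t']),np.array(c['R']))
print(arm.sense())
E
```

```text
pics
side [[427.54481211   0.         321.08457534]
 [  0.         427.54481211 194.03423171]
 [  0.           0.           1.        ]] -0.10105381051904828 [ 0.54701864 -0.83913739  1.07751452] [[ 0.99786204 -0.06524039 -0.00387952]
 [-0.05047882 -0.73165709 -0.67980129]
 [ 0.04151202  0.67854373 -0.73338609]]
top [[493.83492054   0.         313.77271278]
 [  0.         493.83492054 198.50420715]
 [  0.           0.           1.        ]] -0.011439820665282084 [0.29154085 0.0640361  1.58244205] [[ 2.16268672e-02 -9.99766083e-01  2.38658593e-04]
 [-9.82955221e-01 -2.13068066e-02 -1.82606281e-01]
 [ 1.82568651e-01  3.71461106e-03 -9.83186091e-01]]
{'clock': 0.1, 'joint_pos': array([ 1.25043062e+00,  3.00386993e-01,  1.52150859e+00, -2.10191998e-05,
        1.32073992e+00, -6.65541289e-02]), 'dq': array([-6.66691850e-04, -6.36588303e-04, -2.05221343e-03, -1.25072911e-04,
        8.28314260e-05, -1.49703696e-03]), 'effort': array([ 5.89793326e-04, -5.32646012e+01, -3.53285801e+01,  7.09031546e-02,
        2.35365290e-02, -6.28556654e-05]), 'position': array([0.13801209, 0.53216085, 0.21296314]), 'ee_rot': array([-3.97585991e-01, -3.11615035e+00,  1.61359454e-03]), 'force': array([0.24376763, 0.50357694, 0.56954316]), 'wrist_torque': array([ 0.01841959, -0.04259623,  0.0200182 ]), 'finger_force': 0.0, 'finger_gap': 0.09383626547043136}
```

View pics/top0.png

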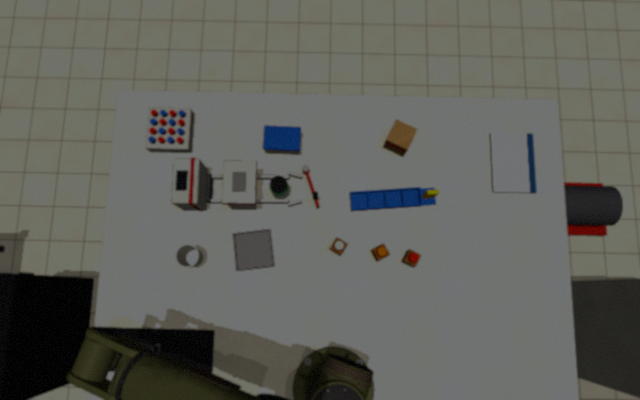

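View pics/side0.png

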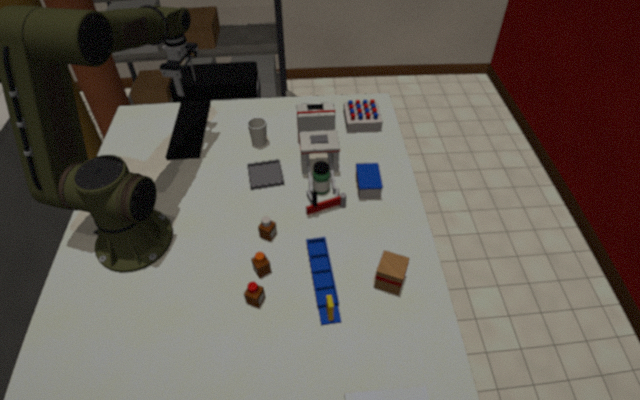

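The top view shows the station lane running left (world +y), with the bridge at (240,175), the jar at (280,186) and the gate across the mouth (306,170)-(318,205). The spill tray is at (253,250), the tray spans (350..437,198) with its grip at (431,193), and three bottles stand at (338,246), (380,252) and (411,258). There is no green-capped bottle. Next I'll measure.

```bash
cat > h.py <<'E'
import cv2,numpy as np
from plant import arm,eyes,solve_ik
def ray(n,px):
    c=eyes.get_calibration(n);K=np.array(c['K']);R=np.array(c['R']);t=np.array(c['t'])
    D=np.array([c['k1'],0,0,0,0.])
    p=cv2.undistortPoints(np.array(px,float).reshape(-1,1,2),K,D).reshape(-1,2)
    return -R.T@t,np.c_[p,np.ones(len(p))]@R
def onz(n,px,z):
    o,d=ray(n,px); return (o+d*((z-o[2])/d[:,2])[:,None])[:,:2]
def proj(n,X):
    c=eyes.get_calibration(n)
    return cv2.projectPoints(np.array(X,float).reshape(-1,1,3),cv2.Rodrigues(np.array(c['R']))[0],np.array(c['t']),np.array(c['K']),np.array([c['k1'],0,0,0,0.]))[0].reshape(-1,2)
def blobs(img,lo,hi,roi,mina=8):
    h=cv2.cvtColor(img,cv2.COLOR_RGB2HSV);lo,hi=np.array(lo),np.array(hi)
    m=cv2.inRange(h,lo,hi);z=np.zeros_like(m);x0,y0,x1,y1=roi;z[y0:y1,x0:x1]=m[y0:y1,x0:x1]
    cs=cv2.findContours(z,cv2.RETR_EXTERNAL,cv2.CHAIN_APPROX_NONE)[0]
    n,l,s,c=cv2.connectedComponentsWithStats(z)
    return [(s[i,4],c[i],s[i,:4],np.argwhere(l==i)[:,::-1]) for i in range(1,n) if s[i,4]>=mina]
def rz(a): # tool down, tool y axis (closing line) at world angle a
    y=np.array([np.cos(a),np.sin(a),0]);z=np.array([0,0,-1.]);x=np.cross(y,z)
    return cv2.Rodrigues(np.c_[x,y,z])[0].ravel()
E
python3 - <<'E'
from h import *
for n,r in(("top",(230,110,450,280)),("side",(230,130,430,330))):
    im=np.mean([eyes.capture(n).astype(float) for _ in range(6)],0).astype(np.uint8)
    np.save(n+".npy",im)
    for nm,lo,hi in(("blue",(100,130,40),(125,255,255)),("yel",(22,120,50),(34,255,255)),("red",(0,190,60),(6,255,255)),("red2",(174,180,60),(180,255,255)),("or",(7,150,40),(21,255,255)),("green",(50,60,20),(90,255,255))):
        for a,c,s,p in blobs(im,lo,hi,r): print(n,nm,a,c.round(1),s)
t=np.load("top.npy")[140:280,230:450]; 
cv2.imwrite("pics/c.png",cv2.resize(cv2.convertScaleAbs(t[:,:,::-1],alpha=2),None,fx=3.6,fy=3.6,interpolation=cv2.INTER_CUBIC))
t=np.load("side.npy")[140:320,230:420]; 
cv2.imwrite("pics/d.png",cv2.resize(cv2.convertScaleAbs(t[:,:,::-1],alpha=2),None,fx=3.3,fy=3.3,interpolation=cv2.INTER_CUBIC))
E
```

```text
top blue 832 [281.7 138.3] [264 126  36  25]
top blue 1356 [388.9 198.6] [351 188  84  22]
top yel 65 [431.5 192.7] [425 190  13   7]
top red 25 [309.4 181.4] [306 172   8  21]
top red 8 [316.4 202.1] [316 199   2   7]
top red 65 [413.1 257.1] [409 253   9   9]
top or 456 [400.5 135.5] [386 122  29  29]
top or 36 [336.1 249.6] [331 244  12  10]
top or 144 [379.9 252. ] [373 245  15  15]
top or 84 [408.9 258.4] [403 251  14  15]
top green 63 [280.5 191.4] [272 184  16  12]
side blue 554 [368.2 176.2] [357 164  25  25]
side blue 1407 [322.2 277.5] [307 238  33  86]
side yel 99 [329.5 304.9] [327 295   7  24]
side red 66 [327.2 202.4] [317 198  23  12]
side red 21 [311.7 208.2] [308 205  10   7]
side red 41 [386.  279.7] [377 276  20   9]
side red 75 [252.5 287.5] [248 283  10  10]
side or 144 [266.1 230.8] [259 222  15  18]
side or 261 [261.  263.9] [253 253  17  24]
side or 22 [381.6 275.7] [377 272  11   7]
side or 76 [386.2 284.2] [376 279  24  11]
side or 12 [396.8 280.7] [395 278   6   5]
side or 185 [253.4 296.4] [245 287  18  20]
side or 14 [390.9 289.6] [388 287   7   6]
side green 125 [320.9 176.3] [313 171  17  11]
side green 9 [321.8 192.8] [318 192   8   2]
```

View pics/c.png

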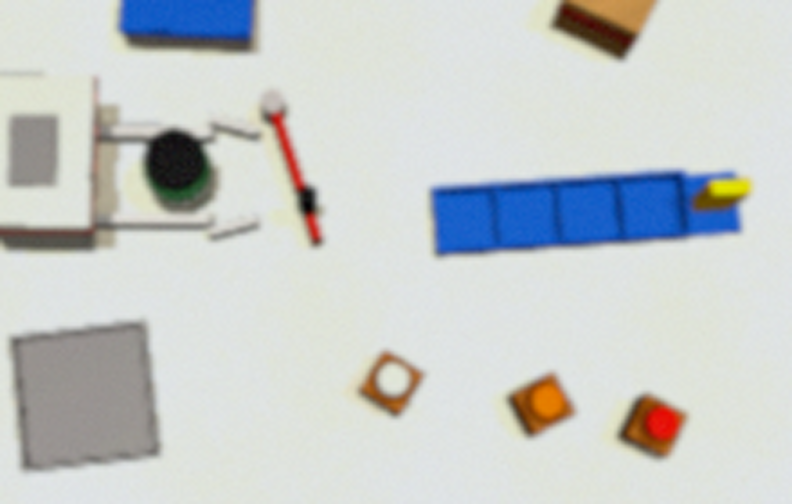

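View pics/d.png

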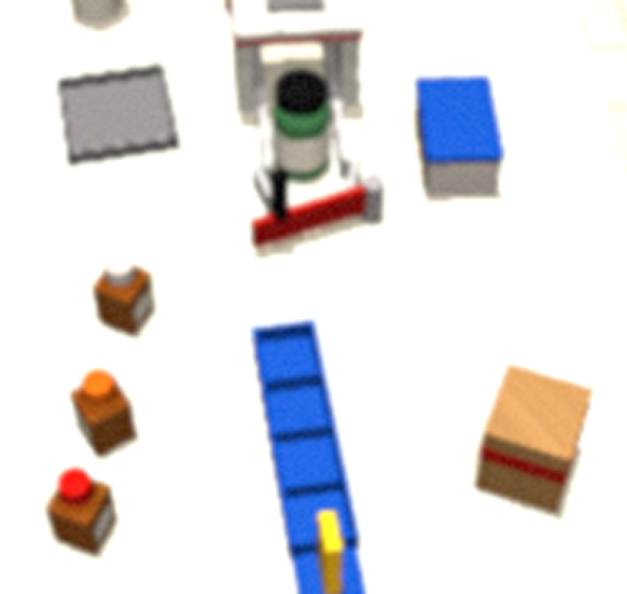

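The crops show the gate pivoting at crop (272,104) with its knob at (307,195), about 15-20° ajar. The jar lid is at (177,158) and the spill corners are about (13,338), (145,322), (158,453) and (25,467). Each bottle is rotated in its own direction. Next I'll convert these to world coordinates.

Run:
```python
from h import *
np.set_printoptions(suppress=True,precision=4)
f=lambda p:(np.array(p,float).reshape(-1,2)+.5)/3.6-.5+[230,140]
g=lambda p:(np.array(p,float).reshape(-1,2)+.5)/3.3-.5+[230,140]
for nm,p,z in[("hinge",[272,104],.106),("knob",[307,195],.106),("gate tip",[318,242],.05),("caps",[[393,379],[547,402],[661,422]],.08),
 ("bodyW",[[387,351],[424,375],[399,414],[360,388]],.056),("tray nose",[[432,187],[437,254]],.024),("tray tail",[[683,172],[741,231]],.024),("griptop",[[712,184],[748,182],[711,199],[749,195]],.085),
 ("rail up",[[100,137],[212,140]],.028),("rail lo",[[100,225],[212,226]],.028),("spill",[[13,338],[145,322],[158,453],[25,467]],.018),("jar",[177,158],.11),("bridge front edge",[[97,78],[97,230]],.13)]:
    print(nm,onz("top",f(p),z).tolist() if 0 else onz("top",f(p),z))
print("--side")
for nm,p,z in[("hinge",[373,182],.106),("knob",[279,176],.106),("capO",[98,380],.08),("capR",[75,481],.08),("capW",[121,266],.08),("jar",[301,88],.11),("spill",[[60,82],[162,68],[177,145],[71,160]],.018),("nose",[[253,329],[313,323]],.024),("grip",[328,513],.085)]:
    print(nm,onz("side",g(p),z))
# orange/red/white body minAreaRect in both
im=np.load("top.npy")
h=cv2.cvtColor(im,cv2.COLOR_RGB2HSV)
m=cv2.inRange(h,(0,120,20),(24,255,255)); m[:240]=0;m[:,:325]=0;m[275:]=0
cs=[c for c in cv2.findContours(m,cv2.RETR_EXTERNAL,cv2.CHAIN_APPROX_NONE)[0] if cv2.contourArea(c)>40]
for c in cs:
    w=onz("top",c.reshape(-1,2),.056).astype(np.float32)*1000
    print("body",cv2.minAreaRect(w))
m=cv2.inRange(h,(100,130,40),(125,255,255));m[:185]=0;m[215:]=0
c=max(cv2.findContours(m,cv2.RETR_EXTERNAL,cv2.CHAIN_APPROX_NONE)[0],key=cv2.contourArea)
r=cv2.minAreaRect(onz("top",c.reshape(-1,2),.02).astype(np.float32)*1000);print("tray",r)
```

```text
hinge [[0.6589 0.098 ]]
knob [[0.5803 0.0664]]
gate tip [[0.5497 0.056 ]]
caps [[ 0.4286 -0.0095]
 [ 0.412  -0.1396]
 [ 0.3973 -0.2355]]
bodyW [[ 0.4548 -0.0052]
 [ 0.4348 -0.0373]
 [ 0.401  -0.0162]
 [ 0.4225  0.0175]]
tray nose [[ 0.6061 -0.045 ]
 [ 0.5455 -0.0499]]
tray tail [[ 0.6247 -0.2697]
 [ 0.5721 -0.3205]]
griptop [[ 0.6016 -0.2814]
 [ 0.6041 -0.3125]
 [ 0.5885 -0.2803]
 [ 0.5927 -0.3131]]
rail up [[0.6445 0.2532]
 [0.6439 0.1527]]
rail lo [[0.5645 0.2498]
 [0.5657 0.1503]]
spill [[0.4632 0.3236]
 [0.48   0.2075]
 [0.3652 0.1918]
 [0.3506 0.3074]]
jar [[0.6091 0.1772]]
bridge front edge [[0.6723 0.2455]
 [0.5423 0.2399]]
--side
hinge [[0.6684 0.0519]]
knob [[0.581  0.0656]]
capO [[ 0.4143 -0.1377]]
capR [[ 0.3985 -0.236 ]]
capW [[ 0.4315 -0.0125]]
jar [[0.6092 0.1799]]
spill [[0.3515 0.3052]
 [0.4636 0.3197]
 [0.4797 0.1993]
 [0.3692 0.1852]]
nose [[ 0.5492 -0.0502]
 [ 0.6052 -0.047 ]]
grip [[ 0.6005 -0.281 ]]
body ((395.9836120605469, -233.67672729492188), (40.750343322753906, 40.893089294433594), 63.063629150390625)
body ((411.7432556152344, -137.9605712890625), (35.438018798828125, 41.74907684326172), 27.50014305114746)
tray ((588.6719970703125, -182.39517211914062), (58.1617431640625, 268.9665832519531), 5.369393825531006)
```

```bash
cat >> h.py <<'E'
def ik(p,a):
    best=None
    q0=arm.sense()['joint_pos']
    for k in(-1,0,1):
        q=solve_ik(list(p),list(rz(a+k*np.pi)))
        if q is not None and (best is None or abs(q[5])<abs(best[0][5])-.3): best=(q,a+k*np.pi)
    return best
def over(x,y,z,a):
    """joint move above a point, tool y along a (mod pi); returns the angle used"""
    b=ik((x,y,z),a); arm.reach([x,y,z],list(rz(b[1]))); return b[1]
def st(s=""):
    d=arm.sense(); print(s,round(d['clock'],1),d['position'].round(4),'gap',round(d['finger_gap'],4),'F',d['force'].round(1),'ff',round(d['finger_force'],1))
def arc(H,f0,f1,z,off,n=8,r=.1):
    for f in np.linspace(f0,f1,n+1)[1:]:
        arm.move_l([H[0]-r*np.cos(f),H[1]-r*np.sin(f),z],list(rz(f-np.pi/2+off)),feed=.12)
E
cat > g1.py <<'E'
from h import *
H=(.674,.097);k=(.5805,.066);f0=.325
a=over(k[0],k[1],.20,f0-np.pi/2);off=a-(f0-np.pi/2)
arm.grip(.044); arm.move_l([*k,.068]); st("down"); arm.grip(.026); st()
arc(H,f0,1.70,.068,off); st("arc")
arm.grip(.04); p=arm.sense()['position']; arm.move_l([p[0],p[1],.2]); st()
j=(.609,.1785)
arm.grip(.094); over(*j,.2,0.0)
for n in("top","side"):
    im=np.mean([eyes.capture(n).astype(float) for _ in range(3)],0).astype(np.uint8); np.save(n+".npy",im)
t=np.load("side.npy")[130:290,250:400]
cv2.imwrite("pics/e.png",cv2.resize(cv2.convertScaleAbs(t[:,:,::-1],alpha=2),None,fx=3,fy=3,interpolation=cv2.INTER_CUBIC))
E
python3 g1.py
```

```text
down 4.9 [0.581  0.066  0.0689] gap 0.0438 F [ 0.5 -0.1  0.2] ff 0.0
 5.4 [0.5805 0.066  0.0681] gap 0.0257 F [ 0.9 -0.4  0.5] ff 0.0
arc 8.0 [ 0.6863 -0.002   0.0678] gap 0.0262 F [-0.8 -0.2 -0.7] ff 0.0
 9.5 [ 0.6864 -0.0022  0.1988] gap 0.0402 F [0.6 0.4 0.3] ff 0.0
```

View pics/e.png

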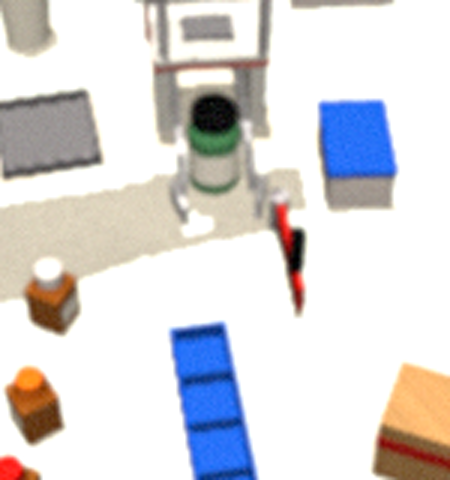

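The gate is now open, with its arm pointing back to -y (crop (280,200)-(298,305)), and the jar is untouched. I don't see the gripper over the jar, so I'll check the pose.

Run:
```python
from h import *
st(); d=arm.sense(); print(d['joint_pos'].round(2),d['ee_rot'].round(2))
im=eyes.capture("side"); cv2.imwrite("pics/f.png",cv2.convertScaleAbs(im[:,:,::-1],alpha=1.8))
```

```text
11.6 [0.6094 0.1776 0.1998] gap 0.094 F [ 0.7 -0.3 -0.7] ff 0.0
[ 0.23  0.5   1.27 -0.    1.37  0.23] [-2.22 -2.22  0.  ]
```

View pics/f.png

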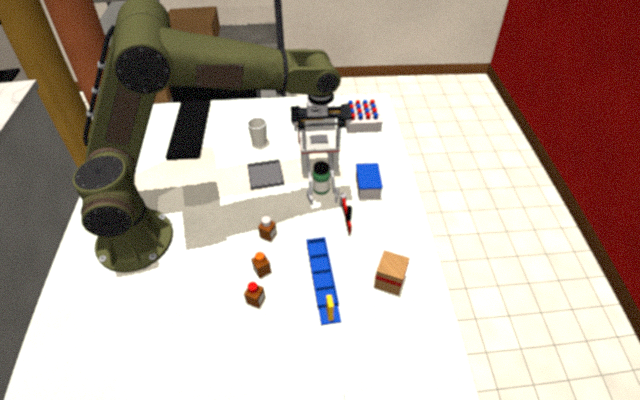

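The gripper is hovering at (320,115), over the jar, as intended. Next I move the jar.

```bash
cat > g2.py <<'E'
from h import *
j=(.609,.1785); S=(.4153,.255)
arm.move_l([*j,.068]); arm.grip(.05); st("gripped")
arm.move_l([*j,.24],feed=.2); st("up")
if arm.sense()['finger_gap']>.052:
    arm.move_l([*S,.24],feed=.2); st("over")
    arm.move_l([*S,.0735],feed=.12); st("down"); arm.grip(.094); arm.move_l([*S,.25],feed=.25)
arm.move_joints([.9,.3,1.52,0,1.32,0]); st()
for n in("top","side"):
    im=np.mean([eyes.capture(n).astype(float) for _ in range(5)],0).astype(np.uint8); np.save(n+".npy",im)
a=np.load("side.npy")[130:310,230:410];b=np.load("top.npy")[140:280,220:430]
r=lambda t,k:cv2.resize(cv2.convertScaleAbs(t[:,:,::-1],alpha=2),None,fx=k,fy=k,interpolation=cv2.INTER_CUBIC)
cv2.imwrite("pics/g.png",r(a,3.3)); cv2.imwrite("pics/h.png",r(b,3.8))
E
python3 g2.py
```

```text
gripped 13.3 [0.6091 0.1785 0.0681] gap 0.0594 F [1.3 0.7 1. ] ff 30.0
up 14.3 [0.6085 0.1784 0.2384] gap 0.0599 F [ 0.2  0.1 -3.8] ff 3.0
over 15.5 [0.416  0.2547 0.2398] gap 0.0591 F [-0.1 -0.6 -3.5] ff 30.0
down 17.0 [0.4156 0.2552 0.0741] gap 0.0591 F [ 0.2 -0.7 -3.7] ff 30.0
 19.5 [0.3133 0.4524 0.2135] gap 0.0939 F [-0.1 -0.5  0.3] ff 0.0
```

View pics/h.png

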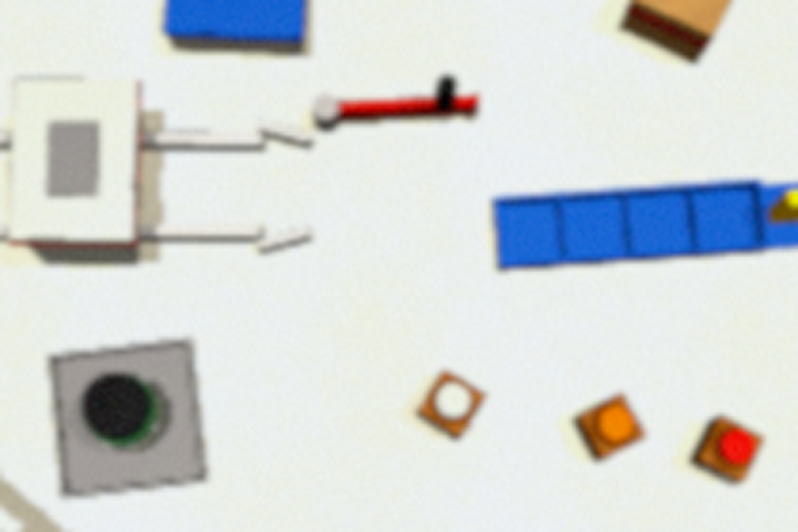

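View pics/g.png

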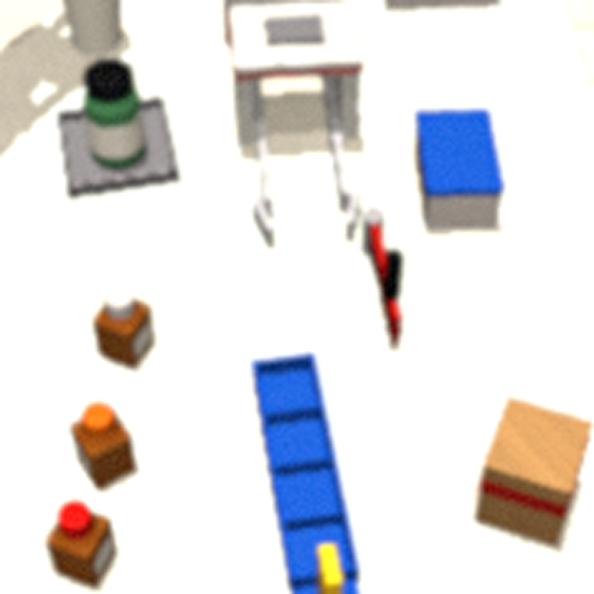

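The jar stands in the spill tray, the gate is open and the bottles haven't moved. Next I refine the lane and tray, then load the white bottle.

```bash
cat > g3.py <<'E'
from h import *
np.set_printoptions(suppress=True,precision=4)
g=cv2.cvtColor(np.load("top.npy"),cv2.COLOR_RGB2GRAY).astype(float)
for (r0,r1) in((174,184),(197,209)):
    P=[]
    for u in range(261,287):
        c=g[r0:r1,u]; w=np.clip(np.median(c)-c-4,0,None)
        if w.sum()>5: P.append((u,r0+(w*np.arange(r1-r0)).sum()/w.sum()))
    W=onz("top",P,.014); k=np.polyfit(W[:,1]-.1,W[:,0],1); print("rail slope,x@y=.1",k,len(P),"resid",np.std(W[:,0]-.1*0-np.polyval(k,W[:,1]-.1)))
f=lambda p:(np.array(p,float).reshape(-1,2)+.5)/3.8-.5+[220,140]
print("mouth",onz("top",f([[312,143],[312,236]]),.014),"div",onz("top",f([[561,230],[627,226],[692,220]]),.024),"nose",onz("top",f([[495,200],[500,268]]),.024),"hinge",onz("top",f([326,110]),.06),"bridge",onz("top",f([[140,82],[135,242]]),.13))
E
python3 g3.py
cat > pick.py <<'E'
from h import *
T=np.array([.586,-.160]);yaw=.088
def well(y): return T+y*np.array([-np.sin(yaw),np.cos(yaw)])
def place(b,ang,y):
    a=over(*b,.2,ang); arm.grip(.075); arm.move_l([*b,.034]); arm.grip(.03); st("grip")
    arm.move_l([*b,.16],feed=.2)
    w=well(y); over(*w,.16,yaw); st("over well")
    if arm.sense()['finger_gap']<.036: print("LOST"); return
    arm.move_l([*w,.0395],feed=.1); st("low"); arm.grip(.07); arm.move_l([*w,.16],feed=.25)
E
python3 -c "
from pick import *
place((.430,-.011),np.deg2rad(-32),.084)"
```

```text
rail slope,x@y=.1 [-0.0116  0.6478] 26 resid 0.0002943523432905915
rail slope,x@y=.1 [-0.0197  0.5691] 26 resid 0.0001771984338852777
mouth [[0.6523 0.1107]
 [0.5713 0.1086]] div [[ 0.5793 -0.1018]
 [ 0.5839 -0.1575]
 [ 0.5902 -0.2125]] nose [[ 0.6039 -0.0458]
 [ 0.5456 -0.0505]] hinge [[0.6702 0.0984]] bridge [[0.6726 0.2459]
 [0.5428 0.2442]]
grip 24.1 [ 0.43   -0.011   0.0341] gap 0.0418 F [-0.8  1.4  2.7] ff 29.9
over well 25.6 [ 0.5777 -0.0759  0.1587] gap 0.0419 F [ 0.2  0.9 -0.7] ff 29.9
low 27.0 [ 0.5789 -0.0764  0.0401] gap 0.0417 F [-0.6  0.2  0.3] ff 29.9
```

```bash
cat > g4.py <<'E'
from pick import *
import sys
def caps():
    out={}
    for n in("top","side"):
        im=np.mean([eyes.capture(n).astype(float) for _ in range(4)],0).astype(np.uint8); np.save(n+".npy",im)
    for nm,lo,hi in(("R",(0,215,120),(5,255,255)),("O",(9,200,110),(21,255,255))):
        bl=blobs(np.load("top.npy"),lo,hi,(325,180,450,290),15)
        for a,c,s,p in bl: print(nm,a,onz("top",c,.08).round(4))
arm.grip(.09);arm.move_joints([.9,.3,1.52,0,1.32,0]); caps(); st()
b=np.load("top.npy")[150:280,320:450]; a=np.load("side.npy")[200:320,230:350]
r=lambda t,k:cv2.resize(cv2.convertScaleAbs(t[:,:,::-1],alpha=2),(400,400),interpolation=cv2.INTER_CUBIC)
cv2.imwrite(f"pics/{sys.argv[1]}.png",np.hstack([r(a,3),r(b,3)]))
E
python3 g4.py i
```

```text
R 21 [[ 0.3972 -0.2378]]
O 44 [[ 0.4132 -0.1407]]
 31.3 [0.3129 0.453  0.2138] gap 0.0898 F [-0.2  0.4  0.2] ff 0.0
```

View pics/i.png

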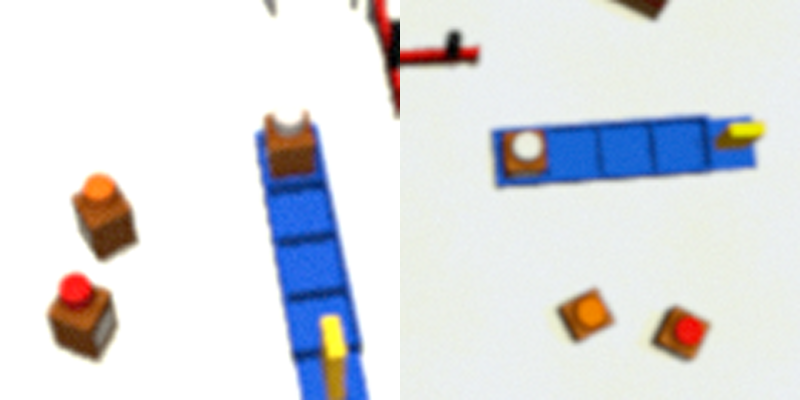

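The white bottle stands in the nose well (right panel (525,150)), and orange and red are where they were. Next I load those two, re-detecting red before I pick it.

Run:
```python
import sys; sys.argv=["x","j1"]
from pick import *
place((.4128,-.1392),np.deg2rad(27.5),.028)
exec(open("g4.py").read())
bl=blobs(np.load("top.npy"),(0,215,120),(5,255,255),(325,180,450,290),12)
c=onz("top",bl[0][1],.08)[0]; print(c)
if len(bl)==1 and np.hypot(*(c-[.3972,-.2378]))<.005:
    place((.3978,-.2362),np.deg2rad(-27),-.028)
    sys.argv[1]="j2"; exec(open("g4.py").read())
```

```text
grip 35.8 [ 0.4129 -0.1392  0.0341] gap 0.0418 F [ 0.4 -0.8  1.7] ff 29.8
over well 37.3 [ 0.5826 -0.132   0.1586] gap 0.0421 F [-0.3  0.  -1.3] ff 29.8
low 38.7 [ 0.5839 -0.1322  0.0402] gap 0.0416 F [-0.3 -0.9 -1. ] ff 29.8
R 21 [[ 0.3969 -0.2378]]
O 40 [[ 0.5848 -0.1349]]
 43.2 [0.3129 0.453  0.2138] gap 0.0902 F [-0.4 -0.9 -0. ] ff 0.0
[ 0.39689008 -0.23778695]
grip 48.0 [ 0.3978 -0.2362  0.0341] gap 0.0419 F [-0.3  0.6  2.5] ff 29.9
over well 49.6 [ 0.5875 -0.1882  0.1591] gap 0.0415 F [ 0.4 -0.  -1. ] ff 29.9
low 50.9 [ 0.5888 -0.188   0.0402] gap 0.0419 F [-0.   0.4 -0.5] ff 29.9
R 18 [[ 0.5877 -0.1902]]
O 41 [[ 0.5847 -0.1352]]
 55.6 [0.3129 0.453  0.2138] gap 0.09 F [ 0.6  0.  -0.4] ff 0.0
```

```bash
ls pics
```

```text
c.png
d.png
e.png
f.png
g.png
h.png
i.png
j1.png
j2.png
side0.png
top0.png
```

View pics/j2.png

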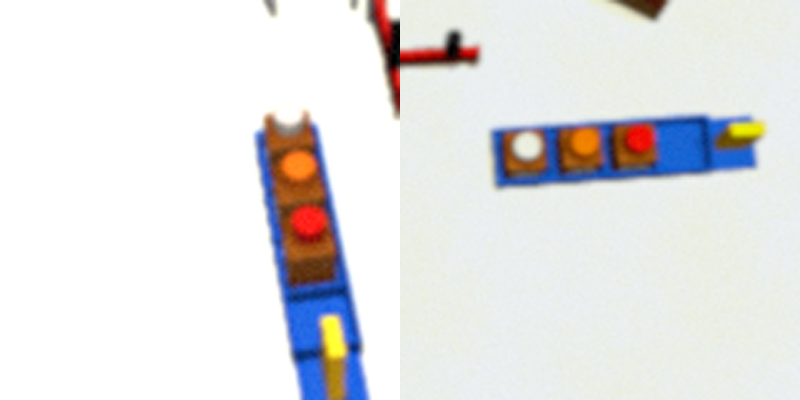

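All three bottles are seated in wells. Next I grip the tray, align it and insert it in steps while watching the forces.

```bash
cat > g5.py <<'E'
from h import *
O=np.array([.6125,.110]);psi=.015
def S(x,y): return O+[x*np.cos(psi)-y*np.sin(psi),x*np.sin(psi)+y*np.cos(psi)]
g=(.598,-.297)
a=over(*g,.17,.088); off=a-.088
arm.grip(.05); arm.move_l([*g,.05]); arm.grip(.006); st("grip")
def go(y,feed,x=0):
    p=S(x,y-.138); arm.move_l([p[0],p[1],.05],list(rz(psi+off)),feed=feed); st(f"y={y}")
for y,f in((-.16,.06),(-.10,.06),(-.06,.05),(-.02,.05),(.03,.06)):
    go(y,f)
    F=arm.sense()['force']
    if np.hypot(F[0],F[1])>25 or arm.sense()['finger_gap']<.012: print("STOP"); break
for n in("top","side"): np.save(n+".npy",np.mean([eyes.capture(n).astype(float) for _ in range(3)],0).astype(np.uint8))
r=lambda t:cv2.resize(cv2.convertScaleAbs(t[:,:,::-1],alpha=2),(400,400),interpolation=cv2.INTER_CUBIC)
cv2.imwrite("pics/k.png",np.hstack([r(np.load("side.npy")[120:280,240:400]),r(np.load("top.npy")[120:260,240:380])]))
E
python3 g5.py
```

```text
grip 60.8 [ 0.5982 -0.2971  0.0502] gap 0.0139 F [ 1.6 -0.2  1.5] ff 30.0
y=-0.16 62.8 [ 0.6167 -0.1885  0.0502] gap 0.0143 F [-2.  -5.   3.3] ff 30.0
y=-0.1 63.9 [ 0.6161 -0.128   0.0502] gap 0.014 F [-0.9 -1.7  3.7] ff 30.0
y=-0.06 64.9 [ 0.6155 -0.088   0.0502] gap 0.0136 F [ 0.2 -2.8  4.5] ff 30.0
y=-0.02 65.8 [ 0.615  -0.0481  0.0502] gap 0.0137 F [ 0.8 -3.3  6. ] ff 30.0
y=0.03 66.8 [0.6142 0.002  0.0502] gap 0.0139 F [-0.5 -3.2  5.3] ff 30.0
```

View pics/k.png

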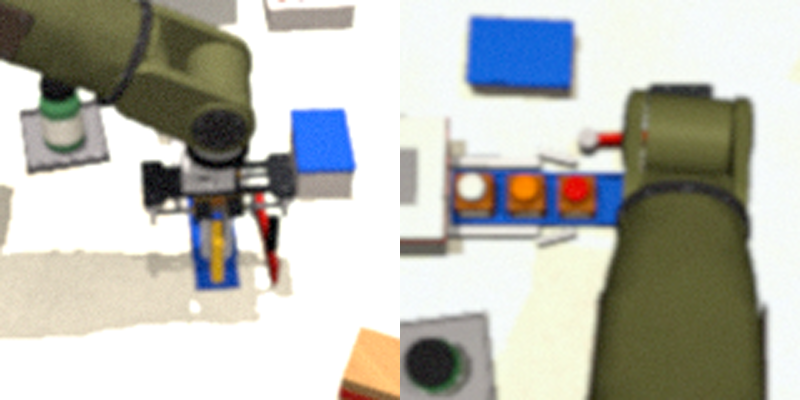

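The tray is inside the lane with the bottles standing and no rubbing force. I'll continue to the stop.

```bash
cat > g6.py <<'E'
from h import *
O=np.array([.6125,.110]);psi=.015
def S(x,y): return O+[x*np.cos(psi)-y*np.sin(psi),x*np.sin(psi)+y*np.cos(psi)]
ys=[.07,.11,.14,.155]+list(np.arange(.160,.196,.003))
for y in ys:
    p=S(0,y-.138); arm.move_l([p[0],p[1],.05],feed=.05 if y<.156 else .02)
    F=arm.sense()['force']
    if y>.1: st(f"y={y:.3f}")
    if arm.sense()['finger_gap']<.012 or abs(F[0])>30 or F[1]<-20: print("contact/stop");break
E
python3 g6.py
```

```text
y=0.110 69.0 [0.6131 0.0818 0.0502] gap 0.0139 F [ 0.7 -4.3  5.7] ff 30.0
y=0.140 69.8 [0.6126 0.112  0.0502] gap 0.0137 F [ 0.9 -2.   5.4] ff 30.0
y=0.155 70.2 [0.6123 0.1273 0.0502] gap 0.0139 F [-0.7 -0.   4.6] ff 30.0
y=0.160 70.6 [0.6123 0.1317 0.0502] gap 0.0141 F [ 1.1 -4.4  6.1] ff 30.0
y=0.163 70.9 [0.6123 0.1345 0.0502] gap 0.014 F [ 0.2 -5.7  5.7] ff 30.0
y=0.166 71.2 [0.6122 0.1376 0.0502] gap 0.0136 F [-0.8 -5.8  5.5] ff 30.0
y=0.169 71.5 [0.6122 0.1405 0.0502] gap 0.014 F [ 0.7 -5.1  5.7] ff 30.0
y=0.172 71.8 [0.6121 0.1435 0.0502] gap 0.014 F [-0.6 -4.9  5.9] ff 30.0
y=0.175 72.1 [0.6121 0.1465 0.0502] gap 0.0143 F [ 0.6 -4.7  5.6] ff 30.0
y=0.178 72.4 [0.612  0.1495 0.0502] gap 0.0138 F [ 0.3 -6.6  6. ] ff 30.0
y=0.181 72.7 [0.6121 0.1518 0.0502] gap 0.0137 F [  0.9 -10.3   6.3] ff 30.0
y=0.184 73.0 [0.6121 0.1532 0.0501] gap 0.014 F [ -0.4 -21.1   6.2] ff 30.0
contact/stop
```

The tray reached the stop: force rose at y≈0.18. Next I release it, find the knob and swing the gate shut.

```bash
cat > g7.py <<'E'
from h import *
arm.grip(.05); p=arm.sense()['position']; arm.move_l([p[0],p[1],.2],feed=.2); st("rel")
H=np.array([.673,.097])
kt=onz("top",np.array([[447,82]])/3.8+[220,140],.106)[0]; ks=onz("side",np.array([[394,256]])/3.3+[230,130],.106)[0]; print(kt,ks)
k=(kt+ks)/2; d=H-k; f0=np.arctan2(d[1],d[0]); print("phi",f0,np.hypot(*d))
k=H-.1*np.array([np.cos(f0),np.sin(f0)])
a=over(*k,.2,f0-np.pi/2); off=a-(f0-np.pi/2)
arm.grip(.046); arm.move_l([*k,.068],feed=.1); st("down"); arm.grip(.026); st()
arc(H,f0,.06,.068,off,10); st("arc")
for f in(.03,0,-.03,-.06):
    arc(H,f+.03,f,.068,off,1); st(f"{f}")
    if np.hypot(*arm.sense()['force'][:2])>10: break
E
python3 g7.py
```

```text
rel 74.7 [0.6113 0.156  0.1986] gap 0.0501 F [ 0.4 -0.9  0. ] ff 0.0
[ 0.68309592 -0.00144475] [ 0.68340961 -0.00160831]
phi 1.6744840799974112 0.09905854646454983
down 77.2 [ 0.6837 -0.0025  0.0687] gap 0.0463 F [ 0.1  0.1 -0.6] ff 0.0
 77.7 [ 0.6834 -0.0024  0.068 ] gap 0.0262 F [-0.5 -0.8 -0.9] ff 0.0
arc 80.8 [0.5734 0.0905 0.068 ] gap 0.0264 F [-0.4 -0.4 -1.2] ff 0.0
0.03 81.0 [0.5732 0.0935 0.068 ] gap 0.0257 F [ 0.6  0.6 -0.2] ff 0.0
0 81.3 [0.5731 0.0968 0.068 ] gap 0.026 F [-0.2  0.2 -0.3] ff 0.0
-0.03 81.5 [0.5731 0.1    0.068 ] gap 0.0262 F [ 0.1 -0.   0.5] ff 0.0
-0.06 81.8 [0.5732 0.1028 0.068 ] gap 0.0259 F [-1.3 -1.7 -0.3] ff 0.7
```

Contact at the shut limit is just starting. I'll nudge a little further, withdraw and check.

Run:
```python
from h import *
for dy in(.002,.002,.002):
    p=arm.sense()['position']; arm.move_l([.573,p[1]+dy,.068],feed=.02); st()
    if abs(arm.sense()['force'][1])>8: break
p=arm.sense()['position']; arm.grip(.046); arm.move_l([p[0],p[1],.2],feed=.15)
arm.move_joints([1.25,.3,1.52,0,1.32,0]); arm.grip(.09); st()
for n in("top","side"): np.save(n+".npy",np.mean([eyes.capture(n).astype(float) for _ in range(5)],0).astype(np.uint8))
r=lambda t:cv2.resize(cv2.convertScaleAbs(t[:,:,::-1],alpha=2),(400,400),interpolation=cv2.INTER_CUBIC)
cv2.imwrite("pics/l.png",np.hstack([r(np.load("side.npy")[130:230,250:350]),r(np.load("top.npy")[150:270,220:340])]))
```

```text
82.0 [0.5731 0.1031 0.068 ] gap 0.0262 F [  0.9 -12.3   0.6] ff 6.7
 86.6 [0.1385 0.5329 0.2138] gap 0.0902 F [ 0.1  0.5 -0.3] ff 0.0
```

View pics/l.png

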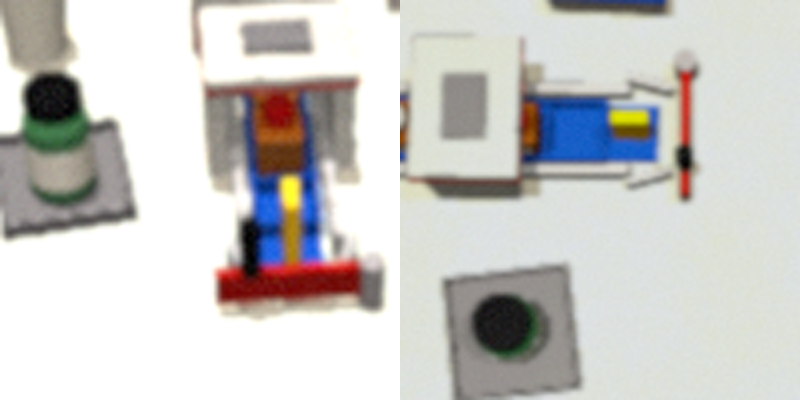

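The gate is square across the mouth, the tray is in the lane with its bottles upright under the bridge, and the jar is in the spill tray. I'll do one numeric check of the tray's tail, then hand in.

Run:
```python
from h import *
t=onz("top",[(257+.5)/3.33+220-.5,(130)/3.33+150],.024)[0]; print(t, "station y of origin", t[1]-.110+.163)
if t[1]-.110+.163>.168: print(arm.close_job())
```

```text
[0.61075027 0.12516748] station y of origin 0.17816747847296155
the job is handed in; nothing more can be done
None
```

The job is done and handed in at about 87 s of the 208 s allowed: the jar is in the spill tray, all three bottles present (white, orange and red caps) stand in wells, the tray is home against the stop, and the gate is shut; the hand-in returned no verdict, so the pass itself is unconfirmed.

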